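# Click a fresh baking-paper roll into its dispenser and hold the brake down

### The arm

A 7-joint arm with a two-finger parallel gripper is mounted at the origin on a cart in front of the work surface, level with it; the furniture and walls round the work are solid. World frame = base frame: x ahead of the robot, y to its left, z up, the work surface at z = 0. Lengths are in mm, angles in degrees, forces in N, time in s.
With the tool pointing down it reaches from about 425 to 875 mm from the base axis. Payload 8.4 kg.
Tool frame: the origin (TCP) lies on the centre line of the jaws, within the pads' length; the fingertips stand 19 mm ahead of it and the grasp point (between the pads) is the TCP; x points along the fingers, y is the direction in which the jaws open and shut, and the axes are right-handed (so a half turn about x gives the same grasp; the last joint's range is limited). The gripper opens to 87 mm and grips with 3 to 60 N. Pads are 19 mm wide; open, the fingers measure 117 mm over their backs; the gripper's body (75 mm by 190 mm) begins 51 mm behind the grasp point.
Start: joints at [-69.626, 19.091, 2.286, 83.961, -0.768, 76.965, -3.352], TCP at [285.531, 583.898, 241.546] pointing down, gripper open.
Joint ranges: [-147.57, 147.57], [-21.85, 119.76], [-74.77, 79.35], [14.55, 137.4], [-85.83, 265.84], [4.83, 119.75], [-152.11, 152.11]. Speed limits (degrees/s): [127.2, 127.2, 159.86, 159.86, 180, 180, 180].

### API

Orientations are given as [roll, pitch, yaw] about the fixed x, y, z axes, in that order (R = Rz(yaw) Ry(pitch) Rx(roll)).
In Python, from workcell import ctrl, grip, solver, camera, calibration gives the robot as it stands. The module is installed in compiled form; this text tells all that it offers. Calls block until the motion is done:
- ctrl.goto(position, orientation): joint-space move of the TCP to a pose.
- ctrl.move_straight(position, attitude=None, rate=150, threshold=None): straight line of the TCP; attitude=None keeps the orientation; rate is the mean speed in mm/s. With threshold (N) it stops when the force on the tool has changed by that much, and returns True; else False.
- ctrl.movej(angles): joint-space move.
- grip(opening, squeeze=None): finger opening in mm; squeeze is the grip in N (None keeps the last); returns when the fingers have stopped.
- ctrl.dwell(seconds).
- solver.solve_ik(position, orientation): joint angles nearest the present ones, or None.
- camera(name): name is "side" or "top"; returns (picture, depth): 400x640x3 uint8, red, green, blue; 400x640 float32, mm along the optical axis (not along the pixel's ray), 0 where there is no reading.
- calibration(name): a dict with "camera_matrix" (3x3 intrinsics, pixels), "k1" (the pictures are not rectified: a ray, as slopes to the right and down, at radius r is drawn at 1 + k1 r^2 times it, then the intrinsics apply), "R" (3x3) and "t" (3): a world point X has camera coordinates R X + t. Camera axes: x right, y down, z forward; pixel columns grow to the right and rows downward; lengths in mm; the calibration is good to about 2 mm. A picture is of the moment at which its call begins. calibration takes no time and is no camera call.
A pose or a line that the arm cannot do raises ctrl.MotionError and nothing moves.
- ctrl.hand_in(): hands the job in, once; it reports no verdict.
Readings, each from a call of its own:
- ctrl.current_t(): time.
- ctrl.current_q(): joint angles.
- ctrl.current_qd(): joint speeds.
- ctrl.current_tau(): joint torques, N m.
- ctrl.current_tcp_pos(): TCP position.
- ctrl.current_tool_rot(): TCP orientation.
- ctrl.current_force(): force on the tool from outside, world axes, zero at the start.
- ctrl.current_torque(): the same for the moment, N m.
- ctrl.current_width(): finger opening in mm.
Only numpy, scipy, OpenCV 4.12 (cv2) and the standard library are available. Lean on these libraries where they do the work, as an engineer would, in place of code of your own. Each camera call takes 0.05 s, during which the arm holds its last target. There are 200 camera calls.

### The job

Load the loose roll of baking paper into the grey dispenser: push both ends of its spindle down past the sprung black jaws until they sit at the bottom of the forks and both jaws have sprung shut over them, and let go of the roll. Then press the brake pedal at the front of the dispenser down to its stop and finish while still holding it down, so that the brake shoe keeps the roll from turning and I can tear off a sheet. Leave the mug, the glass and the tin where they stand.

Things in the scene. Friction and masses are not known exactly. Their poses are not given: they have to be found in the camera images.
- roll: Loose roll of off-white baking paper on a steel spindle, lying on its side. Paper 52 mm across, 200 mm long; spindle 10 mm across with round ends, out 28 mm at each end (256 overall). 0.2-0.4 kg. Origin on the axis at mid length (26 mm up at the start), own y along the spindle. Both ends alike: either may go in either fork. Grip it from above across the paper at mid length.
- stand: Grey-painted steel paper-roll dispenser, fixed; place and turn vary. Origin under its middle at worktop height; own z up, own -x its front (pedal side), own y along the cradle. Base plate 112 (x) by 250 (y) mm, top 14 mm high. Two upright cheeks 9 mm thick at y = +-113 mm, each with a fork; between them pedal and shoe, and a toothed tear bar along the front (x = -50 mm, top 54 mm high).
- cradle (a point): Point on the seated spindle's axis, midway between the forks, 80 mm above the worktop; axes as the dispenser's. The roll's origin belongs here (when braked it may rise about 3 mm, up to the jaws).
- fork_l (a point): Fork at own +y: where the seated spindle's axis crosses the cheek plate, 80 mm high. Slot 12 mm wide, floor at 75 mm, open at the top. In front, a prong goes straight up to 90 mm, then flares forward to 116 mm high at x = -24 mm. Behind the mouth stands the jaw's pin boss (x = 6 to 18 mm, 102 to 115 mm high): bring the spindle down from above at about x = -2 mm.
- fork_r (a point): The same point of the like fork at own -y.
- jaw_l (a joint): Black sprung jaw of the +y fork, 22 mm long, on a pin 28 mm above and 12 mm behind the seated axis, hanging forward and down across the slot. 0 rad = shut, tip over the spindle. A spindle pushed down swings it back some 0.3 rad; it springs shut again with the spindle on the slot's floor. Passing takes about 4 to 7 N per jaw. It does not open from below.
- jaw_r (a joint): The same for the jaw of the -y fork.
- pedal (a joint): Brake pedal, a steel rocker on a pin along own y, 44 mm in front of the dispenser's middle, 32 mm high. 0 rad = up, at rest; 0.26 rad = down at its stop. A spring lifts it when let go. Fully down takes about 7 to 12 N on the pad with the roll loaded.
- pedal_pad (a point): Middle of the top of the ribbed black rubber pad on the pedal's paddle. Pad 46 (own x) by 62 mm, level at rest. Point 102 mm in front of the dispenser's middle, 39.5 mm high. Fully pressed it is about 15 mm lower and the pad slopes down to the front. Press it from above with closed fingers.
- shoe: Sprung brake shoe, a black rubber block 24 by 48 mm on the pedal's rear end, under the middle of the seated roll. Origin at the middle of its top, 50 mm high at rest, 4 mm below the paper; the pedal pushes it up against the paper.
- mug: Small blue mug, 59 by 84 mm, 53 mm high, standing beyond the work; leave alone. Origin at the middle of its foot.
- glass: Small clear drinking glass, 51 mm wide, 58 mm high, standing beyond the work; leave alone. Origin at the middle of its foot.
- tin: Food tin, 57 mm wide, 72 mm high, standing beyond the work; leave alone. Origin at the middle of its foot.

How it is judged:
By the outcome, as a careful person would: the job done as asked, in the order asked, and still so for the second after the job is handed in, while the arm keeps its last pose, push and grip.
It also fails if it takes over 54 s, if anything falls off the work surface, if the arm or the gripper's body presses on something with over 40 N, if the wrist force passes 120 N, or if a joint passes its speed limit or range.

## Working session

There is one attempt and no reset: what is moved stays moved. The work goes in short steps, each a Python script; the robot and the scene stay as the last script left them, time stands still between calls to the robot, and variables do not carry over. Pictures are saved under pics/ and viewed, about 8 in all and at most 12, crops included, and the job is handed in when it is done.

```bash
mkdir -p pics
cat > h.py <<'E'
import numpy as np, cv2
from workcell import ctrl, grip, solver, camera, calibration
def shot(name,fn):
    p,d=camera(name); cv2.imwrite(f'pics/{fn}.png',p[:,:,::-1]); np.savez(f'pics/{fn}.npz',p=p,d=d); return p,d
def slopes(name,uv):
    c=calibration(name); K=np.array(c['camera_matrix'],float)
    return cv2.undistortPoints(np.array(uv,float).reshape(-1,1,2),K,np.array([c['k1'],0,0,0.])).reshape(-1,2)
def ray(name,uv):
    c=calibration(name); R=np.array(c['R']);t=np.array(c['t']); s=slopes(name,uv)
    d=np.c_[s,np.ones(len(s))]@R; return -R.T@t, d
def onplane(name,uv,z):
    o,d=ray(name,uv); return o+d*((z-o[2])/d[:,2])[:,None]
def cloud(name,d):
    v,u=np.mgrid[0:400,0:640]; o,r=ray(name,np.c_[u.ravel(),v.ravel()])
    return (o+r*d.ravel()[:,None]).reshape(400,640,3)
E
python3 - <<'E'
from h import *
for n in('top','side'):
    shot(n,n+'0'); c=calibration(n); print(n,c, -np.array(c['R']).T@np.array(c['t']))
print(ctrl.current_t(),ctrl.current_tool_rot(),ctrl.current_force(),ctrl.current_width())
E
```

```text
top {'camera_matrix': array([[454.39034253,   0.        , 312.4525696 ],
       [  0.        , 454.39034253, 192.4319169 ],
       [  0.        ,   0.        ,   1.        ]]), 'k1': -0.02241091921053384, 'R': array([[ 0.00413192, -0.99986375,  0.01598182],
       [-0.98657896, -0.00668478, -0.16314799],
       [ 0.1632326 , -0.01509321, -0.98647216]]), 't': array([ 140.76077388,  604.626514  , 1003.4855373 ])} [ 432.12863285  159.92920544 1086.30453114]
side {'camera_matrix': array([[433.46710049,   0.        , 314.82147842],
       [  0.        , 433.46710049, 196.24081576],
       [  0.        ,   0.        ,   1.        ]]), 'k1': -0.015943592994059456, 'R': array([[ 0.03483086,  0.99928138, -0.01495099],
       [ 0.70937081, -0.03525813, -0.70395306],
       [-0.70397433,  0.01391349, -0.71008912]]), 't': array([-165.92803443, -351.9438683 , 1314.63421956])} [1180.90687067  135.10875873  683.27470053]
0.1 [ -85.82983977   89.91703723 -111.88943127] [-0.32133596 -1.41366343 -0.08589367] 87.00990669211697
```

View pics/top0.png

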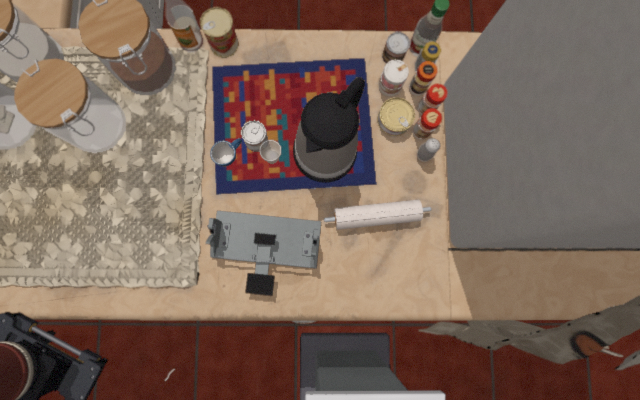

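View pics/side0.png

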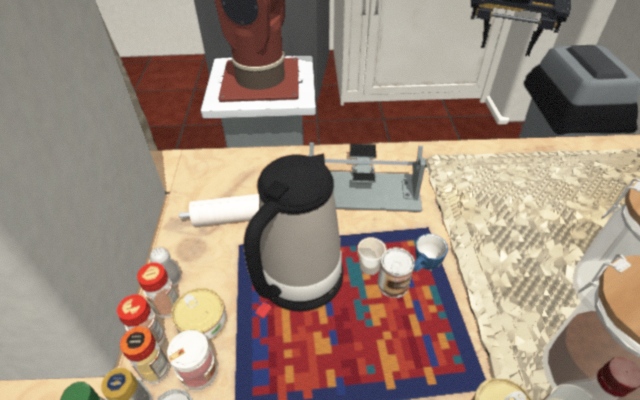

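The top view shows the dispenser at about (265,240) with its pedal pad at (260,284), and the roll at (380,217) with spindle ends near (327,221) and (428,211). The kettle is at (328,140), and a tall grey block starts at column 450. The small mug, tin and glass are around (225–270,130–152).

Run:
```python
from h import *
z=np.load('pics/top0.npz'); p,d=z['p'],z['d']; C=cloud('top',d)
im=p[190:305,200:440][:,:,::-1]; 
cv2.imwrite('pics/crop0.png',cv2.resize(im[:, :],None,fx=3.3,fy=3.3,interpolation=cv2.INTER_CUBIC))
sub=np.zeros((400,640),bool); sub[190:245,318:440]=1
# roll paper
m=sub&(C[:,:,2]>12)&(C[:,:,2]<80); P=C[m]; print('roll n',len(P),P.min(0),P.max(0))
top=P[P[:,2]>35]; r=cv2.minAreaRect(P[:,:2].astype(np.float32)); print('roll rect',r)
mm=(m&(C[:,:,2]>35)); r2=cv2.minAreaRect(top[:,:2].astype(np.float32)); print('paper rect',r2, np.percentile(top[:,2],[5,50,95]))
# white mask contour: pixel rect
hsv=cv2.cvtColor(p,cv2.COLOR_RGB2HSV); w=((hsv[...,1]<40)&(hsv[...,2]>150)&sub).astype(np.uint8)
c=max(cv2.findContours(w,0,2)[0],key=cv2.contourArea); b=cv2.boxPoints(cv2.minAreaRect(c)); print('paper px',b); print(onplane('top',b,26))
# stand
s=np.zeros((400,640),bool); s[200:300,200:330]=1
dark=((p.max(2)<55)&s).astype(np.uint8)
n,l,st,ce=cv2.connectedComponentsWithStats(dark)
for i in range(1,n):
    if st[i,4]>15: 
        Q=C[l==i]; print('dark',st[i],ce[i],np.median(Q,0), onplane('top',ce[i],39.5), onplane('top',ce[i],50))
for lo,hi in((8,20),(20,45),(45,70),(70,100),(100,125)):
    mk=s&(C[:,:,2]>lo)&(C[:,:,2]<hi); Q=C[mk]; print(lo,hi,len(Q),cv2.minAreaRect(Q[:,:2].astype(np.float32)) if len(Q)>5 else '')
# obstacle heights
for n,bx in(('grey',(60,245,455,560)),('kettle',(70,185,290,370)),('jarslip',(60,150,30,160))):
    Q=C[bx[0]:bx[1],bx[2]:bx[3]].reshape(-1,3); Q=Q[Q[:,2]>60]; print(n,Q.min(0),Q.max(0))
```

```text
roll n 2011 [ 486.91801826 -136.14202958   12.01584017] [591.0703928  130.16693553  57.41178287]
roll rect ((553.3499755859375, 2.642730712890625), (71.56199645996094, 278.135498046875), 13.127969741821289)
paper rect ((556.5846557617188, -9.473785400390625), (48.22524642944336, 203.2733154296875), 6.31468391418457) [37.41239115 47.94000702 53.54206403]
paper px [[334.56433 207.64355]
 [430.0099  198.099  ]
 [431.94055 217.40594]
 [336.495   226.9505 ]]
[[ 571.62959239   91.48920634   26.        ]
 [ 595.83274804 -135.47306593   26.        ]
 [ 549.8017947  -138.31203593   26.        ]
 [ 526.14046687   87.13799618   26.        ]]
dark [255 234  21  11 193] [264.56476684 238.79792746] [495.73950478 253.24044626  49.96821797] [[496.80063859 253.32572836  39.5       ]] [[496.15194436 252.38891211  50.        ]]
dark [246 274  28  21 489] [259.70756646 283.89366053] [394.93935734 261.71769866  39.36191856] [[395.15267468 262.19306985  39.5       ]] [[395.52356299 261.16730951  50.        ]]
8 20 3991 ((502.1114196777344, 275.0495910644531), (300.2652893066406, 127.54484558105469), 80.29743957519531)
20 45 1140 ((456.7159729003906, 233.20599365234375), (172.01416015625, 264.02667236328125), 2.3754398822784424)
45 70 508 ((467.6854553222656, 255.75787353515625), (235.46182250976562, 113.3089599609375), 82.46446990966797)
70 100 135 ((498.20855712890625, 252.7587127685547), (234.97035217285156, 59.05546188354492), 84.25779724121094)
100 125 192 ((498.0563659667969, 252.82159423828125), (239.86758422851562, 57.11138916015625), 84.45682525634766)
grey [ 432.12863285 -337.47700622   60.06046656] [ 889.82237278  159.92920544 1086.30453114]
kettle [432.12863285  41.4580931   60.40726925] [ 807.83814828  185.20692202 1086.30453114]
jarslip [432.12863285 159.92920544  60.10632627] [ 906.95451207  798.52991451 1086.30453114]
```

View pics/crop0.png

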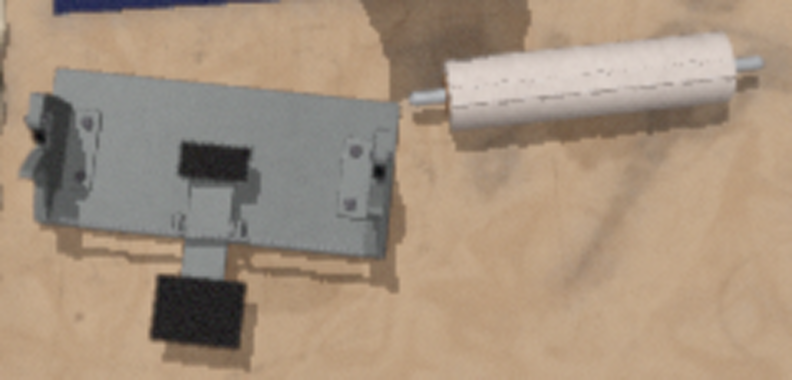

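The crop shows the pad, the shoe and both cheeks clearly. From it I get pad (395,262), shoe (496,252.5) and stand yaw of about -5.5°. The roll is at about (559,-9.5) with yaw of about +6°. Next I go to the grasp.

```bash
cat >> h.py <<'E'
from scipy.spatial.transform import Rotation as Ro
def ori(deg):  # tool down, jaw direction at deg in the xy plane
    a=np.radians(deg); x=np.array([0,0,-1.]); y=np.array([np.cos(a),np.sin(a),0])
    return Ro.from_matrix(np.c_[x,y,np.cross(x,y)]).as_euler('xyz',degrees=True).tolist()
S=np.array([496.5,252.4,0]); YAW=-5.5
def st(p,S=S,yaw=YAW): return (Ro.from_euler('z',yaw,degrees=True).apply(p)+S).tolist()
def stat(): print('t',round(ctrl.current_t(),2),'p',np.round(ctrl.current_tcp_pos(),1),'F',np.round(ctrl.current_force(),1),'w',round(ctrl.current_width(),1),flush=True)
E
python3 - <<'E'
from h import *
for a in(6.1,186.1,-5.5,174.5): 
    q=solver.solve_ik([430,150,220],ori(a)); print(a,None if q is None else np.round(q,0))
q0=np.array(ctrl.current_q())
a=min((6.1,186.1),key=lambda a:abs(np.array(solver.solve_ik([430,150,220],ori(a)))[6]))
print('use',a)
ctrl.goto([430,300,260],ori(a)); stat()
ctrl.goto([440,0,240],ori(a)); stat()
ctrl.goto([559.3,-9.5,130],ori(a)); stat(); print(np.round(ctrl.current_q()))
p,d=shot('top','top1'); shot('side','side1')
E
```

```text
6.1 [-50.  -4.  25. 112.   2.  72. -20.]
186.1 [-97. -17.  64. 114.  16.  74. 147.]
-5.5 [-51.  -5.  25. 113.   2.  72. -32.]
174.5 [-40.  -4.  15. 112.   1.  71. 149.]
use 6.1
t 1.32 p [429.3 301.6 259.9] F [-0.6  0.  -0.2] w 87.0
t 2.47 p [440.4   1.6 240.2] F [ 0.1  0.5 -0.7] w 87.3
t 3.16 p [558.9  -8.7 130. ] F [-0.6  0.5  0.4] w 87.3
[-41.  17.  44. 106. -13.  62.  14.]<sys>:0: UserWarning: Gimbal lock detected. Setting third angle to zero since it is not possible to uniquely determine all angles.
<stdin>:5: UserWarning: Gimbal lock detected. Setting third angle to zero since it is not possible to uniquely determine all angles.
```

```bash
python3 -W ignore - <<'E'
from h import *
print(ctrl.move_straight([559.3,-9.5,27],rate=80,threshold=12)); stat()
grip(48,35); ctrl.dwell(.2); stat()
ctrl.move_straight([559.3,-9.5,60],rate=80); stat()
ctrl.move_straight([480,-5,170],rate=150); stat()
shot('top','top2')
E
```

```text
False
t 4.69 p [559.7  -9.5  27.5] F [-0.8  0.3 -0.1] w 87.2
t 5.62 p [559.   -9.5  26.9] F [-3.3  0.4  2.4] w 51.6
t 6.18 p [559.5  -9.3  60.3] F [-0.5 -0.4 -4.7] w 51.6
t 7.24 p [479.9  -5.  169.5] F [ 0.2 -0.9 -4.2] w 51.2
```

View pics/top2.png

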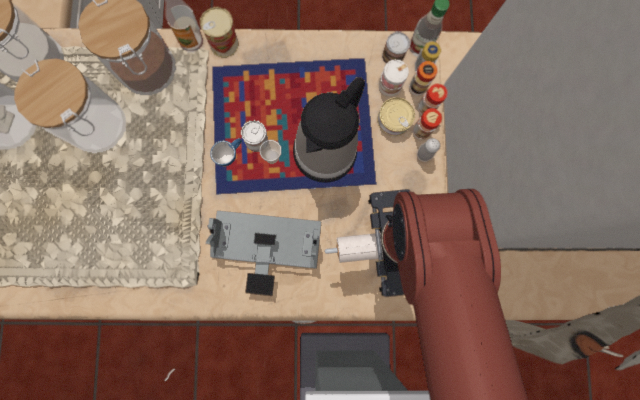

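The roll is held: finger width is 51.2 and the lifted weight about 4 N. Its left spindle end shows at (330,251). I'll cross to hover over the dispenser.

```bash
python3 -W ignore - <<'E'
from h import *
ctrl.move_straight([460,120,180],ori(0),rate=150); stat()
ctrl.move_straight(st([-2,0,160]),ori(YAW),rate=150); stat()
ctrl.move_straight(st([-2,0,126]),rate=100); stat()
print(st([-2,0,126]), np.round(ctrl.current_q()))
a,_=shot('top','top3'); b,_=shot('side','side3')
f=lambda im:cv2.resize(im[:,:,::-1],None,fx=3.3,fy=3.3,interpolation=cv2.INTER_CUBIC)
cv2.imwrite('pics/c3.png',np.vstack([f(a[195:300,200:340]),f(b[130:205,290:430])]))
E
```

```text
t 8.29 p [460.1 119.  179.8] F [-0.1  0.5 -3.8] w 51.5
t 9.37 p [494.6 251.4 160.1] F [ 0.2 -0.5 -2.7] w 51.7
t 9.86 p [494.5 252.2 126.1] F [ 0.2  0.1 -3.7] w 51.5
[494.5092076032656, 252.59169150504044, 126.0] [-61.  15.  34. 107.  -9.  61. -29.]
```

View pics/c3.png

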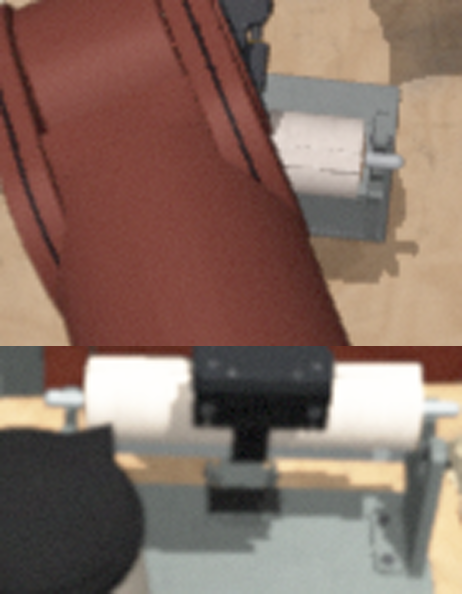

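```bash
python3 -W ignore - <<'E'
from h import *
inv=lambda P:Ro.from_euler('z',-YAW,degrees=True).apply(np.atleast_2d(P)-S)
print('top tip',inv(onplane('top',[[322.1,243.5]],126)),'paper edge',inv(onplane('top',[[310,240.5]],130)))
print('side tip L',inv(onplane('side',[[304.5,145.6]],126)),'paper L,R',inv(onplane('side',[[316.1,147.9],[418.5,149.5]],126)))
for n in('top0','side0'):
    d=np.load(f'pics/{n}.npz'); C=cloud(n[:-1],d['d']); Q=inv(C.reshape(-1,3))
    Q=Q[(abs(Q[:,0])<60)&(abs(Q[:,1])<135)&(Q[:,2]>60)&(Q[:,2]<125)]
    for s in(1,-1):
        A=Q[Q[:,1]*s>90]; 
        for lo,hi in((60,85),(85,98),(98,108),(108,122)):
            B=A[(A[:,2]>lo)&(A[:,2]<hi)]
            if len(B)>3: print(n,s,lo,hi,len(B),'x',np.round(np.percentile(B[:,0],[2,50,98]),1),'y',np.round(np.percentile(B[:,1],[2,50,98]),1))
# live: paper axis x from top silhouette rows at columns 288..306
p=np.load('pics/top3.npz')['p']; hsv=cv2.cvtColor(p,cv2.COLOR_RGB2HSV)
w=(hsv[...,1]<45)&(hsv[...,2]>165)
for c in(295,300,305):
    r=np.where(w[215:265,c])[0]+215; print(c,r.min(),r.max(),inv(onplane('top',[[c,(r.min()+r.max())/2]],126)))
E
```

```text
top tip [[  -1.9415762  -128.69854202  126.        ]] paper edge [[   1.51347671 -102.708598    130.        ]]
side tip L [[  -3.36350768 -123.30237523  126.        ]] paper L,R [[  3.07703503 -99.1056596  126.        ]
 [ -0.76506056 107.72256165 126.        ]]
top0 1 60 85 112 x [-38.1  -8.   29.4] y [108.4 109.8 117.1]
top0 1 85 98 32 x [-15.4  -1.5  28. ] y [108.7 111.3 118. ]
top0 1 98 108 31 x [-20.5 -10.9  29. ] y [107.6 110.4 117.6]
top0 1 108 122 81 x [-26.1  13.2  29. ] y [107.5 112.9 119.3]
top0 -1 60 85 37 x [-38.9 -28.4  17.8] y [-116.6 -111.9 -108.1]
top0 -1 85 98 17 x [-11.2  -6.9   1.6] y [-116.3 -112.7 -108.5]
top0 -1 98 108 20 x [-16.8  -4.3   8.7] y [-118.  -111.5 -108.8]
top0 -1 108 122 69 x [-26.5  12.5  28.1] y [-118.3 -113.1 -107. ]
side0 1 60 85 104 x [-31.1  18.2  34.1] y [109.6 110.4 118.2]
side0 1 85 98 46 x [-15.4  30.8  34.1] y [109.7 111.4 118.1]
side0 1 98 108 49 x [-17.5  15.3  33. ] y [109.5 113.3 118.6]
side0 1 108 122 88 x [-23.1  14.9  31.8] y [108.8 114.1 119.5]
side0 -1 98 108 24 x [-18.7 -14.7 -11.4] y [-115.4 -111.2 -107.1]
side0 -1 108 122 40 x [-24.  -17.9  13.9] y [-115.7 -111.3 -107.1]
295 230 251 [[ -1.43799114 -71.31478763 126.        ]]
300 230 251 [[ -0.37486914 -81.78229513 126.        ]]
305 231 252 [[ -1.39865589 -92.46821649 126.        ]]
```

```bash
python3 -W ignore - <<'E'
from h import *
for p in([-2,-2,112],[-2,-2,106],[-1.5,-2,100],[-1,-2,95]):
    hit=ctrl.move_straight(st(p),rate=40,threshold=18)
    print(p,hit,end=' ');stat()
    f=Ro.from_euler('z',-YAW,degrees=True).apply(ctrl.current_force()); print('  own F',np.round(f,1),'M',np.round(ctrl.current_torque(),2))
    if hit: break
E
```

```text
[-2, -2, 112] False t 10.46 p [494.2 250.5 111.8] F [-0.7  0.3 -3.4] w 51.3
  own F [-0.7  0.2 -3.4] M [-0.07  0.08  0.01]
[-2, -2, 106] False t 10.76 p [494.1 250.5 105.7] F [-0.8  0.1 -3.9] w 51.6
  own F [-0.8 -0.  -3.9] M [-0.1   0.06  0.02]
[-1.5, -2, 100] False t 11.06 p [494.5 250.5  99.6] F [ 0.1  0.6 -3.1] w 51.7
  own F [-0.   0.6 -3.1] M [-0.1   0.25 -0.04]
[-1, -2, 95] False t 11.33 p [495.2 250.9  95. ] F [-1.9  1.2 -1.1] w 51.5
  own F [-2.   1.  -1.1] M [ 0.32  0.5  -0.  ]
```

```bash
python3 -W ignore - <<'E'
from h import *
for p in([-.5,-2,91],[-.5,-2,88],[-.5,-2,85],[-.5,-2,82],[-.5,-2,79.5]):
    hit=ctrl.move_straight(st(p),rate=30,threshold=25)
    f=Ro.from_euler('z',-YAW,degrees=True).apply(ctrl.current_force()); 
    print(p,hit,'own p',np.round(Ro.from_euler('z',-YAW,degrees=True).apply(np.array(ctrl.current_tcp_pos())-S),1),'own F',np.round(f,1),'M',np.round(ctrl.current_torque(),2),round(ctrl.current_width(),1))
    if hit: break
E
```

```text
[-0.5, -2, 91] False own p [-0.4 -1.4 91.2] own F [-2.1  2.3 -0.3] M [ 0.84  0.33 -0.13] 51.4
[-0.5, -2, 88] False own p [-0.3 -1.5 88. ] own F [-0.8  3.6 -1.4] M [0.95 0.12 0.11] 51.3
[-0.5, -2, 85] False own p [ 0.1 -1.5 85.1] own F [ 2.3  5.8 -2.2] M [ 0.92 -0.42 -0.23] 51.5
[-0.5, -2, 82] False own p [ 0.1 -1.6 82.2] own F [ 2.6  5.  -1.8] M [ 0.7  -0.42 -0.1 ] 51.6
[-0.5, -2, 79.5] False own p [ 0.2 -1.8 80.4] own F [-1.4  2.1 10.5] M [0.16 0.43 0.04] 51.5
```

```bash
python3 -W ignore - <<'E'
from h import *
a,_=shot('top','top4'); b,_=shot('side','side4')
f=lambda im:cv2.resize(im[:,:,::-1],None,fx=5,fy=5,interpolation=cv2.INTER_CUBIC)
cv2.imwrite('pics/c4.png',np.vstack([f(b[138:198,290:430]),f(np.hstack([a[215:270,270:330],np.zeros((55,80,3),np.uint8)]))]))
E
```

```text
(no output)
```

View pics/c4.png

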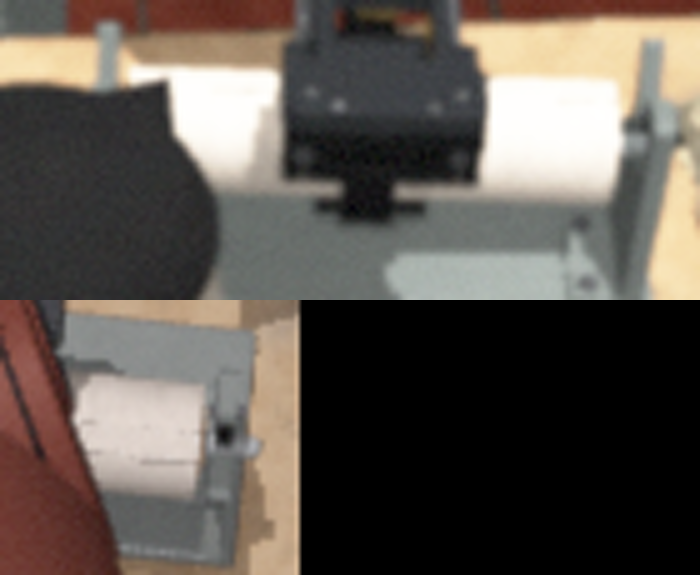

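The roll appears seated in both forks; in the top view the black jaw lies over the right spindle end. I'll press a little more to be sure, release, lift clear and inspect.

```bash
python3 -W ignore - <<'E'
from h import *
print(ctrl.move_straight(st([0,-2,77.5]),rate=20,threshold=14)); stat(); print(np.round(ctrl.current_torque(),2))
ctrl.move_straight(st([0,-2,79.5]),rate=30); stat()
grip(68); stat()
ctrl.move_straight(st([0,-2,150]),rate=120); stat()
ctrl.move_straight(st([-102,0,190]),rate=150); stat()
a,_=shot('top','top5'); b,_=shot('side','side5')
f=lambda im:cv2.resize(im[:,:,::-1],None,fx=4.5,fy=4.5,interpolation=cv2.INTER_CUBIC)
cv2.imwrite('pics/c5.png',np.vstack([f(b[138:198,290:430]),f(a[205:275,200:340])]))
E
```

```text
False
t 12.97 p [496.6 250.7  79.7] F [-8.8 -0.8 27.8] w 51.9
[-0.38  2.22  0.12]
t 13.22 p [496.5 249.9  79.9] F [-3.3 -0.3 10. ] w 51.4
t 13.84 p [496.3 250.3  79.4] F [ 0.4  0.4 -0.1] w 67.8
t 14.58 p [495.9 250.3 149.4] F [-0.  -0.6 -0.4] w 68.0
t 15.47 p [395.4 261.9 189.7] F [-0.5  0.4  0.4] w 68.0
```

View pics/c5.png

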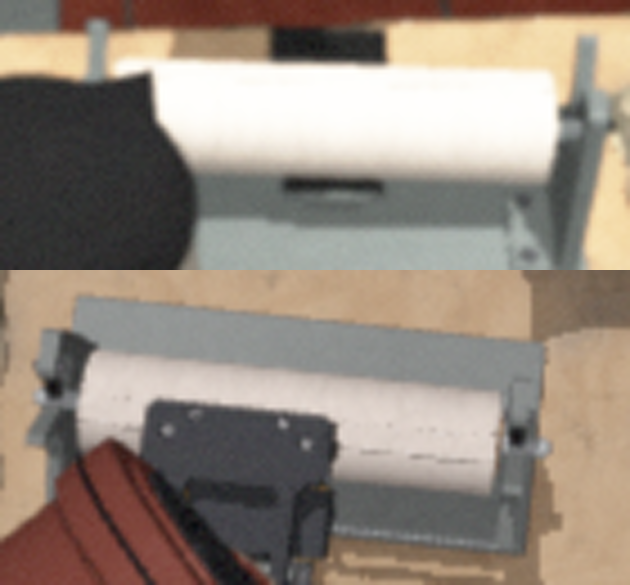

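Both views show the spindle in the forks with the black jaws over each end, at (45,385) and (515,435) in the crop's lower half. Now the pedal, with the gripper turned 90° so its body stays clear of the roll.

```bash
python3 -W ignore - <<'E'
from h import *
C=cloud('top',np.load('pics/top5.npz')['d']); Q=Ro.from_euler('z',-YAW,degrees=True).apply(C.reshape(-1,3)-S)
for lo,hi in((-95,-60),(65,95)):
    B=Q[(Q[:,1]>lo)&(Q[:,1]<hi)&(abs(Q[:,0])<10)&(Q[:,2]>95)&(Q[:,2]<120)]; print('paper top z',lo,len(B),np.round(np.percentile(B[:,2],[50,90]),1) if len(B) else '')
grip(0,20)
for a in(84.5,-95.5):
    for z in(190,40):
        q=solver.solve_ik(st([-104,0,z]),ori(a)); print(a,z,None if q is None else np.round(q))
best=min((a for a in(84.5,-95.5) if solver.solve_ik(st([-104,0,190]),ori(a)) is not None),key=lambda a:abs(solver.solve_ik(st([-104,0,190]),ori(a))[6]))
ctrl.goto(st([-104,0,190]),ori(best)); stat()
ctrl.move_straight(st([-104,0,75]),rate=120); stat()
hit=ctrl.move_straight(st([-104,0,50]),rate=30,threshold=3); print(hit); stat()
E
```

```text
paper top z -95 150 [104.7 106.8]
paper top z 65 128 [104.8 106.9]
84.5 190 [-70.  -1.  31. 113.   0.  68.  45.]
84.5 40 [-66.  12.  29. 122.  -8.  48.  52.]
-95.5 190 [ -69.   -1.   30.  113.    0.   68. -135.]
-95.5 40 [ -69.   12.   33.  122.   -9.   49. -127.]
t 18.25 p [393.  262.4 190. ] F [ 1.5  0.4 -0.6] w 0.4
t 19.36 p [393.4 262.7  75.6] F [0.  0.  0.2] w 0.6
True
t 20.03 p [392.6 262.4  53.5] F [-0.4  0.1  4.4] w 0.3
```

```bash
python3 -W ignore - <<'E'
from h import *
for z in(50,48,46,44,43,42,41,40,39,38,37):
    ctrl.move_straight(st([-104,0,z]),rate=25); F=ctrl.current_force(); print(z,end=' '); stat()
    if F[2]>20: break
E
```

```text
50 t 20.33 p [392.7 262.5  50. ] F [-2.2 -0.8  5.6] w 0.5
48 t 20.58 p [392.8 262.5  48.1] F [-2.4  1.   6.9] w 0.2
46 t 20.83 p [392.9 262.5  46.2] F [-2.4 -1.1  7.8] w 1.0
44 t 21.08 p [393.  262.5  44.6] F [-3.9 -3.1 13.4] w 0.3
43 t 21.33 p [393.2 262.6  44.1] F [-5.5 -3.8 21.4] w 0.5
```

Force rises steeply at a tip height of about 25 mm, which matches the expected stop. I'll check that it holds.

```bash
python3 -W ignore - <<'E'
from h import *
ctrl.dwell(.7); stat()
a,_=shot('top','top6'); b,d=shot('side','side6')
f=lambda im:cv2.resize(im[:,:,::-1],None,fx=4,fy=4,interpolation=cv2.INTER_CUBIC)
cv2.imwrite('pics/c6.png',np.vstack([f(b[125:200,280:440]),f(a[210:280,200:360])]))
C=cloud('side',d); Q=Ro.from_euler('z',-YAW,degrees=True).apply(C.reshape(-1,3)-S)
for n in('side5','side6'):
    C=cloud('side',np.load(f'pics/{n}.npz')['d']); Q=Ro.from_euler('z',-YAW,degrees=True).apply(C.reshape(-1,3)-S)
    for lo,hi in((-70,-20),(40,95)):
        B=Q[(Q[:,1]>lo)&(Q[:,1]<hi)&(abs(Q[:,0])<10)&(Q[:,2]>95)&(Q[:,2]<120)]; print(n,lo,len(B),np.round(np.percentile(B[:,2],[50,90]),1))
    o=np.load('pics/side0.npz')['p'].astype(int);p=np.load(f'pics/{n}.npz')['p'].astype(int); print('mug/glass/tin diff',abs(o-p)[228:300,355:450].mean())
E
```

```text
t 22.03 p [393.2 262.5  44.1] F [-6.4 -4.6 20.1] w 0.5
side5 -70 175 [105.4 106.8]
side5 40 198 [105.5 107.2]
mug/glass/tin diff 2.587329434697856
side6 -70 166 [108.6 110.2]
side6 40 190 [108.5 110.2]
mug/glass/tin diff 2.6805555555555554
```

View pics/c6.png

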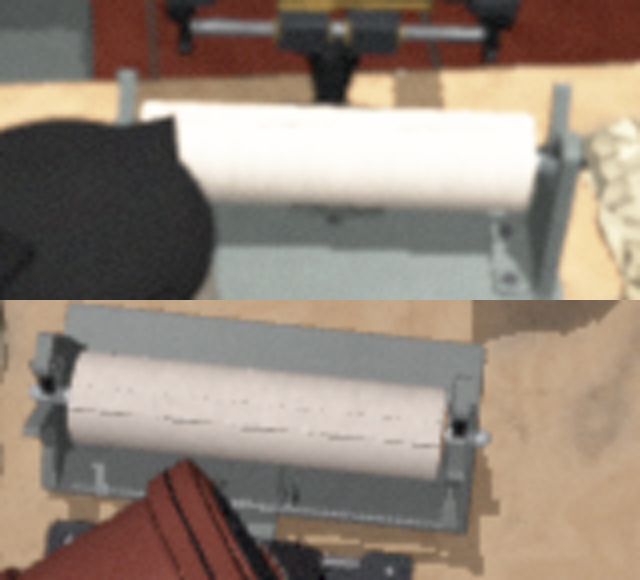

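The roll rose evenly by 3 mm at both ends, so it is up against both shut jaws, and the pedal is at its stop under about 20 N.

```bash
python3 -W ignore -c "
from h import *
stat(); ctrl.hand_in(); stat()"
```

```text
t 22.13 p [393.2 262.5  44.1] F [-5.3 -2.9 20.7] w 0.6
the job is handed in; nothing more can be done
the job is handed in; nothing more can be done
```

The roll is loaded in the dispenser and released, and I handed the job in at 22 s with the pedal still held down.

- **Seating:** I pushed the roll down to the fork floors with about 28–30 N. After release the paper's top was level, at about 105 mm at both ends by depth. The pictures show a black jaw over each spindle end.
- **Brake:** I pressed the pedal with closed fingers until the force climbed steeply, with the fingertips about 25 mm above the worktop. That matches the expected stop, and the force held steady at about 20 N. The paper rose evenly by about 3 mm at both ends, which means the shoe is pushing it up against both shut jaws.
- **Mug, glass and tin:** these look unchanged in the side view.
- **Disagreements:** the two cameras differed by up to about 6 mm on where the roll sat along its spindle, so I moved it 2 mm as a compromise. On the way down the force reading was lower than the 4–7 N per jaw you quoted, with up to 6 N sideways. I relied on the checks after release instead.

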